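# Close up a telescoping vial mailer and stow it

### The job

Put the drawn-out telescoping mailer in the aluminium trough with its closed end against the red stop and push it shut, the innermost section fully home first and then the middle one. Then take it out and set it down gently, lying flat, in the empty rack lane with the green pad, wholly between the lane's walls and still fully shut. Leave everything else where it is.

Things in the scene. Friction and masses are not known exactly. Their poses are not given: they have to be found in the camera images.
- mailer: Telescoping plastic mailer lying on the table, about 150 g: three square tubes in one another. This body is the white outer section, 50 x 36 x 36 mm; origin: centre of its underside; x along the tube from the closed end (-25 mm) to the mouth (+25 mm), z up. The other two come out of the mouth on an axis 18 mm above the underside. Collapsed it spans x = -25 to +34 mm.
- mailer_mid (a joint): How far (m) the blue middle section (30 mm square, with a 33 mm square collar 4 mm thick at its end) is drawn out of the outer one; 0 is fully home, with only the collar showing; at most 0.040. Stiff: slides at about 6 N and stays where it is left.
- mailer_inner (a joint): How far (m) the yellow innermost section (24 mm square, with a 30 mm square orange end cap 5 mm thick) is drawn out of the middle one; 0 is fully home, with only the cap showing; at most 0.040. Slides at about 2.5 N and stays where it is left, so a push on the cap moves it before the middle section.
- mailer_tip (a point): Centre of the outer face of the orange end cap on the innermost section; axes as mailer (x outwards).
- trough: Fixed aluminium trough, 190 mm long, 53 mm wide. Origin: centre of its underside; x along the channel from the red stop to the open end. Floor 4 mm above the table; two side walls up to 14 mm, 41 mm apart inside. The red end stop, 42 mm tall, has its face at x = -80 mm; the channel runs open from there to x = +95 mm.
- rack: Fixed white rack with three lanes along its x, open at both ends and above. Origin: centre of its underside. Floor 5 mm above the table, 130 mm long, 143 mm wide; four walls 4.6 mm thick, 53 mm tall; lanes 41 mm wide, centred at y = -45.7, 0 and +45.7 mm. Too narrow for fingers beside a mailer: it goes in held by its two ends.
- lane_pad: Green pad, 100 x 36 x 2 mm, fixed on the floor in the middle of the one empty lane; origin: centre of its underside (5 mm above the table); x along the lane.
- stored_a: First stored mailer. Same size and form as mailer when fully collapsed (59 x 36 x 36 mm), rigid, loose, lying in a lane of the rack; axes as mailer. Leave it alone.
- stored_b: Second stored mailer. Same size and form as mailer when fully collapsed (59 x 36 x 36 mm), rigid, loose, lying in a lane of the rack; axes as mailer. Leave it alone.
- drop_blue: Blue-collared dropper bottle, loose, upright, 30 mm across and 70 mm tall; origin: centre of its underside. Leave it alone.
- drop_yellow: Yellow-collared dropper bottle, loose, upright, 30 mm across and 70 mm tall; origin: centre of its underside. Leave it alone.
- pen_a: Black marker pen lying on the table, loose, 128 x 11 x 13 mm; origin: centre of its underside, x along the pen. Leave it alone.
- pen_b: Black marker pen lying on the table, loose, 128 x 11 x 13 mm; origin: centre of its underside, x along the pen. Leave it alone.
- tape_a: White roll of tape lying flat on the table, loose, 52 mm across, 16 mm tall; origin: centre of its underside. Leave it alone.
- tape_b: White roll of tape lying flat on the table, loose, 52 mm across, 16 mm tall; origin: centre of its underside. Leave it alone.
There are look-alikes about, which are no part of the job. What is shaped like the mailer but pink or purple is not meant.

How it is judged:
By the outcome, as a careful person would: the job done as asked, in the order asked, and still so for the second after the job is handed in, with the robot touching nothing.
It also fails if it takes over 72 s, if anything falls off the work surface, if the arm or the gripper's body presses on something with over 40 N, if the wrist force passes 120 N, or if a joint passes its speed limit or range.

### The arm

A 7-joint arm with a two-finger parallel gripper is mounted at the origin on the work surface. World frame = base frame: x ahead of the robot, y to its left, z up, the work surface at z = 0. Lengths are in m, angles in degrees, forces in N, time in s.
With the tool pointing down it reaches from about 0.425 to 0.875 m from the base axis. Payload 4.7 kg.
Tool frame: the origin (TCP) lies on the centre line of the jaws, within the pads' length; the fingertips stand 8 mm ahead of it and the grasp point (between the pads) lies 11 mm behind it; z points along the fingers, y is the direction in which the jaws open and shut (so a half turn about z gives the same grasp; the last joint's range is limited). The gripper opens to 87 mm and grips with 3 to 60 N. Pads are 19 mm wide; open, the fingers measure 117 mm over their backs; the gripper's body (75 mm by 190 mm) begins 51 mm behind the grasp point.
Start: joints at [-63.936, 18.392, -4.016, 83.108, 1.295, 78.541, -3.26], TCP at [0.277, 0.588, 0.207] pointing down, gripper open.
Joint ranges: [-163.93, 163.93], [-17.29, 119.83], [-79.2, 71.16], [3.27, 140.29], [-89.18, 269.18], [5.43, 117.66], [-154.24, 154.24]. Speed limits (degrees/s): [147.25, 147.25, 180, 180, 180, 180, 180].

### API

Orientations are given as [roll, pitch, yaw] about the fixed x, y, z axes, in that order (R = Rz(yaw) Ry(pitch) Rx(roll)).
In Python, from cell import env gives the robot as it stands. The module is installed in compiled form; this text tells all that it offers.
- The arm moves only by the tool move_arm, never from a script. Its argument "steps" is a list of rows, each a list of 2 entries, a list of its own where there are three numbers: the shift along the tool's x, y, z in m, then the turn about the tool's z in rad. A call has 1 to 20 rows; each row is the pose to reach, as a shift and turn from the pose commanded when the call began, along the tool's axes at that moment; what a row does not reach only later rows make up. A row lasts 1/8 s, in which the tool goes at most 62.5 mm and 10.7 degrees, less where a joint would pass 70% of its speed; a pose out of reach is approached as far as the arm can. A call with a gripper value outside its range is refused whole. "hand" is the closure, from -1 (fully open) to 1 (shut), set as the call begins (left out, the last holds). The fingers move at their own pace and stop on an object; "squeeze" is the grip in N (left out, the last holds). Time passes only in rows, so rows that repeat a pose let the fingers close. It gives the time, the measured TCP pose, the force and the opening at its end, in the units of the state.
- env.get_obs(): the state, without advancing time (a new reading comes with each control period).
- env.read_camera(name): name is "side" or "top" or "wrist"; returns (picture, depth): 400x640x3 uint8, red, green, blue; 400x640 float32, m along the optical axis (not along the pixel's ray), 0 where there is no reading.
- env.calibration(name): a dict with "intrinsics" (3x3 intrinsics, pixels), "position" and "orientation" of the camera in the world; the wrist camera has in their place "mount" (4x4, takes a point from camera to tool coordinates, whose origin is the TCP and whose axes are the flange's). Camera axes: x right, y up, looking along -z (the intrinsics and any distortion apply to the point x, -y, -z); pixel columns grow to the right and rows downward; lengths in m; the calibration is good to about 2 mm. The wrist camera is an equidistant fisheye: a pixel r from the principal point sees the ray r / f radians off the axis. A picture is of the moment at which its call begins: read the wrist's pose just before it. calibration takes no time and is no camera call.
- env.sign_off(): hands the job in, once; it reports no verdict.
Trained networks look in the newest picture that a camera, given by its name, has taken for a name from the list of things; names that differ only in an ending like _2 or _b are one class to them, and where a whole thing is asked for, a point or a joint stands for the part that bears it (a point fixed in the world has none). Each returns a list of dicts, best first, with "conf" (0 to 1); they miss things now and then, are a little off and sometimes report something else, mostly with a low value. They report only what shows in the picture. A call takes as long as a camera call. They do not tell look-alikes from the thing itself.
- env.cut_out(camera, query): "region" (400x640 bool, what is visible of it) and "uv" ([column, row] in pixels, amid what is visible of it).
The state is a dict: "time_s": time; "qpos": joint angles; "joint_velocities": joint speeds; "effort": joint torques, N m; "tool_pos": TCP position; "tool_rot": TCP orientation; "force": force on the tool from outside, world axes, zero at the start; "wrist_torque": the same for the moment, N m; "grip_width": finger opening in m.
Only numpy, scipy, OpenCV 4.12 (cv2) and the standard library are available. Lean on these libraries where they do the work, as an engineer would, in place of code of your own. Each camera call takes 0.05 s, during which the arm holds its last target. There are 200 camera calls.

## Working session

There is one attempt and no reset: what is moved stays moved. The work goes in short steps, Python scripts to look and compute and a tool call to move; the robot and the scene stay as the last step left them, time stands still between calls to the robot, and variables do not carry over. Pictures are saved under pics/ and viewed, about 8 in all and at most 12, crops included, and the job is handed in when it is done.

Besides the shell and the picture viewer there is one more tool, called as a command line: name --argument value ..., lists and objects as JSON in quotes. move_arm: Moves the arm, as the interface text tells. Its arguments: {"type":"object","properties":{"steps":{"type":"array"},"hand":{"type":"number"},"squeeze":{"type":"number"}},"required":["steps"]}

```bash
mkdir -p pics
cat > h.py <<'E'
import numpy as np,cv2
from cell import env
from scipy.spatial.transform import Rotation as R
def cam(n):
    c=env.calibration(n); return c
def Rm(o):
    o=np.array(o,float)
    if o.shape==(3,3): return o
    if o.shape==(4,): return R.from_quat(o).as_matrix()
    return R.from_euler('xyz',o,degrees=True).as_matrix()
def cloud(n,d):
    c=cam(n);K=np.array(c['intrinsics']);v,u=np.mgrid[:400,:640]
    p=np.stack([(u-K[0,2])/K[0,0]*d,-(v-K[1,2])/K[1,1]*d,-d],-1)
    return p@Rm(c['orientation']).T+np.array(c['position'])
E
python3 - <<'E'
from h import *
for n in('top','side','wrist'):print(n,cam(n))
print(env.get_obs())
a,d=env.read_camera('top');b,e=env.read_camera('side')
np.savez('s0.npz',a=a,d=d,b=b,e=e)
cv2.imwrite('pics/top.png',a[:,:,::-1]);cv2.imwrite('pics/side.png',b[:,:,::-1])
E
```

```text
top {'intrinsics': array([[449.39600362,   0.        , 316.62891838],
       [  0.        , 449.39600362, 202.95949039],
       [  0.        ,   0.        ,   1.        ]]), 'position': array([ 4.75771109e-01, -4.27453220e-04,  9.88868585e-01]), 'orientation': array([ 8.74690777e+00,  8.61043602e-02, -9.07145121e+01])}
side {'intrinsics': array([[417.72304691,   0.        , 315.78088966],
       [  0.        , 417.72304691, 199.48190443],
       [  0.        ,   0.        ,   1.        ]]), 'position': array([0.59706099, 0.65819874, 0.6387337 ]), 'orientation': array([  47.48489252,   -1.0081785 , -176.68148749])}
wrist {'intrinsics': array([[309.70691629,   0.        , 314.56443008],
       [  0.        , 309.70691629, 201.82829144],
       [  0.        ,   0.        ,   1.        ]]), 'mount': array([[-3.93594375e-04,  9.57204081e-01,  2.89413531e-01,
         7.89375821e-02],
       [ 9.99999575e-01,  6.18021445e-04, -6.84067679e-04,
        -1.25651362e-03],
       [-8.33656143e-04,  2.89413139e-01, -9.57203918e-01,
        -1.77928357e-01],
       [ 0.00000000e+00,  0.00000000e+00,  0.00000000e+00,
         1.00000000e+00]])}
{'time_s': 0.0, 'qpos': array([-63.93760708,  18.43855921,  -4.01432689,  83.17564998,
         1.2958872 ,  78.54090472,  -3.25916642]), 'joint_velocities': array([-0.0763194 ,  0.00498979,  0.01497125, -0.0391523 ,  0.08016122,
       -0.04588684, -0.02838371]), 'effort': array([ 4.83951280e-04, -4.91290462e+01, -4.03188486e-01, -3.12530494e+01,
       -6.38201111e-02,  4.35544678e-02,  1.87063738e-04]), 'tool_pos': array([0.27712914, 0.58730877, 0.20566051]), 'tool_rot': array([-1.79890175e+02,  7.06332180e-03,  1.54747248e+02]), 'force': array([ 0.14462784, -0.92863988,  0.09850596]), 'wrist_torque': array([ 0.02840556,  0.00418052, -0.01462062]), 'grip_width': 0.08724079217259212}
```

View pics/top.png

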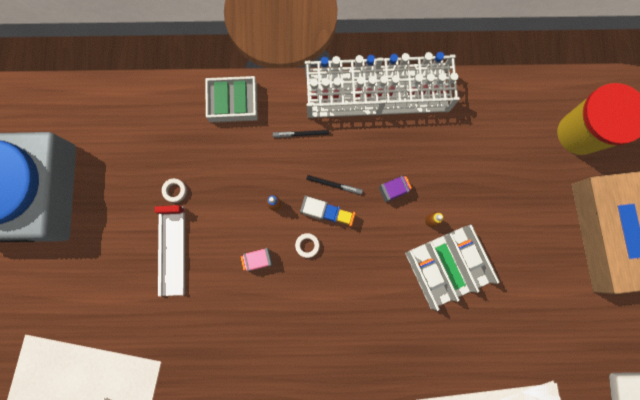

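View pics/side.png

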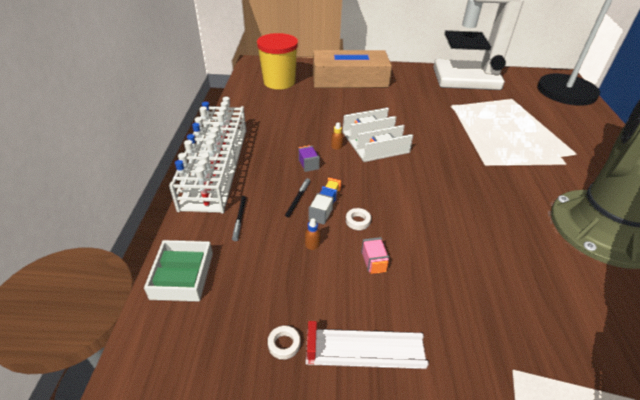

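The top view shows the mailer at about (328,212), with its white closed end on the left and its yellow/orange end on the right. The trough is at (172,250) with the red stop at its top (+x) end. The rack is at (452,267) with the green pad in the middle lane. The pink (257,260) and purple (396,188) shapes are decoys. The side view agrees.

```bash
cat >> h.py <<'E'
def rect(P):
    r=cv2.minAreaRect((P[:,:2]*1000).astype(np.float32)); b=cv2.boxPoints(r)
    e=b[1]-b[0];f=b[2]-b[1]
    l=e if np.hypot(*e)>np.hypot(*f) else f
    return np.round(r[0],1),np.round(sorted(r[1]),1),round(np.degrees(np.arctan2(l[1],l[0]))%180,1)
E
python3 - <<'E'
from h import *
s=np.load('s0.npz')
for n,k,q in(('top','a','d'),('side','b','e')):
    P=cloud(n,s[q]);I=s[k].astype(int);hsv=cv2.cvtColor(s[k],cv2.COLOR_RGB2HSV).astype(int)
    print(n,'table z',np.median(P[200:300,300:400,2]))
    def box(u0,u1,v0,v1):
        m=np.zeros((400,640),bool);m[v0:v1,u0:u1]=1;return m
    B=dict(top=dict(m=box(296,365,190,232),t=box(150,192,203,302),r=box(400,502,222,312)),
           side=dict(m=box(305,345,175,225),t=box(304,430,315,370),r=box(340,415,105,163)))[n]
    z=P[...,2]
    def rep(t,m):
        p=P[m]; print(t,m.sum(),rect(p) if m.sum()>8 else '', np.round(np.median(p[:,2]),4) if m.sum() else '')
    m=B['m']&(z>.026)&(z<.06);sat=hsv[...,1];H=hsv[...,0]
    rep('mailer all',m);rep(' white',m&(sat<60));rep(' blue',m&(H>95)&(H<130)&(sat>100));rep(' yel',m&(H>8)&(H<35)&(sat>100))
    rep('trough',B['t']&(z>.009)&(z<.02));rep('stop',B['t']&(z>.036)&(z<.06)&(sat>100))
    rep('rackwalls',B['r']&(z>.048)&(z<.065)&(sat<60));rep('pad',B['r']&(H>45)&(H<80)&(sat>120)&(z<.02))
    for c,q in(('bottles',box(265,280,193,212)),('yb',box(425,445,208,226)),('tape',box(294,322,232,260)),('penA',box(304,366,174,197))):
        if n=='top':rep(c,q&(z>.007))
E
```

```text
top table z 0.0008068492178711639
mailer all 781 (array([606.2, -23.6]), array([ 36.5, 114.1]), np.float32(72.4)) 0.0348
 white 402 (array([611.1,  -7.6]), array([36. , 79.5]), np.float32(72.4)) 0.0364
 blue 175 (array([602.8, -31.1]), array([27.3, 30. ]), np.float32(162.4)) 0.0335
 yel 183 (array([594.1, -61.9]), array([29.6, 33.5]), np.float32(72.7)) 0.0306
trough 638 (array([528.4, 317. ]), array([ 55.3, 188.1]), np.float32(1.8)) 0.0143
stop 172 (array([614.5, 319.4]), array([14.4, 53.6]), np.float32(92.3)) 0.0423
rackwalls 706 (array([ 484.6, -282.4]), array([130. , 142.9]), np.float32(112.9)) 0.0528
pad 475 (array([ 485.2, -287.5]), array([23.7, 96.4]), np.float32(22.6)) 0.0075
bottles 175 (array([555.1,  56. ]), array([ 28. , 192.7]), np.float32(27.2)) 0.0418
yb 203 (array([ 527.3, -134.7]), array([ 28.6, 286.3]), np.float32(116.7)) 0.0415
tape 288 (array([518.4,  22.9]), array([50.1, 83.3]), np.float32(177.6)) 0.0163
penA 279 (array([596.9,   2.3]), array([124.4, 207.8]), np.float32(150.4)) 0.0109
side table z -0.0006176407372626702
mailer all 570 (array([614.3,   8.2]), array([ 37.6, 180.7]), np.float32(74.2)) 0.0336
 white 349 (array([618.4,  22.6]), array([ 37.4, 150.7]), np.float32(73.9)) 0.0347
 blue 106 (array([621.3,  23.5]), array([ 30.7, 140.8]), np.float32(70.5)) 0.032
 yel 103 (array([590.7, -63. ]), array([28.1, 30.8]), np.float32(73.0)) 0.0293
trough 1079 (array([526.1, 318. ]), array([ 55.7, 189.7]), np.float32(1.8)) 0.0128
stop 280 (array([613.2, 321.5]), array([13.8, 53.3]), np.float32(91.3)) 0.0409
rackwalls 382 (array([ 497. , -275.4]), array([149.2, 160.1]), np.float32(23.0)) 0.0509
pad 0
```

```bash
cat >> h.py <<'E'
def go(x,y,z,yaw):
    o=env.get_obs(); p=np.array(o['tool_pos']);M=Rm(o['tool_rot']);yw=o['tool_rot'][2]
    d=M.T@(np.array([x,y,z])-p); t=-((yaw-yw+180)%360-180)
    print('shift',np.round(d,4),'turn',round(np.radians(t),4),'| t',round(o['time_s'],2),'pos',np.round(p,4),np.round(o['tool_rot'],1),'F',np.round(o['force'],1),'w',round(o['grip_width'],4),'q7',round(o['qpos'][6]))
E
python3 - <<'E'
from h import *
s=np.load('s0.npz');P=cloud('top',s['d']);z=P[...,2]
p=P[174:200,304:366][(z[174:200,304:366]>.006)&(z[174:200,304:366]<.02)]
p=p[p[:,0]>.63];print('pen',rect(p))
go(.612,.004,.15,72.4)
E
```

```text
pen (array([672.7, -40.5]), array([ 17.9, 126.6]), np.float32(73.3))
shift [-0.5517 -0.3847  0.0565] turn 1.4373 | t 0.1 pos [0.2771 0.5874 0.2057] [-179.9    0.   154.7] F [0.5 0.2 0.2] w 0.0872 q7 -3
```

move_arm --steps '[[[-0.554,-0.38,0.05],1.436],[[-0.554,-0.38,0.05],1.436],[[-0.554,-0.38,0.05],1.436],[[-0.554,-0.38,0.05],1.436],[[-0.554,-0.38,0.05],1.436],[[-0.554,-0.38,0.05],1.436],[[-0.554,-0.38,0.05],1.436],[[-0.554,-0.38,0.05],1.436],[[-0.554,-0.38,0.05],1.436],[[-0.554,-0.38,0.05],1.436],[[-0.554,-0.38,0.05],1.436],[[-0.554,-0.38,0.05],1.436],[[-0.554,-0.38,0.05],1.436],[[-0.554,-0.38,0.05],1.436],[[-0.554,-0.38,0.05],1.436]]' --hand -0.25 --squeeze 15

```text
time_s: 1.98
tool_pos: [0.616, 0.0095, 0.1569]
tool_rot: [-180.0, -0.0, 72.6]
force: [0.3, -0.1, -0.4]
grip_width: 0.0544
```

```bash
cat >> h.py <<'E'
def wcloud(d,o):
    c=cam('wrist');K=np.array(c['intrinsics']);T=np.array(c['mount']);v,u=np.mgrid[:400,:640]
    a=(u-K[0,2])/K[0,0];b=(v-K[1,2])/K[1,1];r=np.hypot(a,b);th=np.minimum(r,1.5);k=np.tan(th)/np.maximum(r,1e-9)
    p=np.stack([a*k*d,-b*k*d,-d],-1)@T[:3,:3].T+T[:3,3]
    return p, p@Rm(o['tool_rot']).T+np.array(o['tool_pos'])
def wshot(name):
    o=env.get_obs();a,d=env.read_camera('wrist')
    cv2.imwrite(f'pics/{name}.png',a[:,:,::-1]);hsv=cv2.cvtColor(a,cv2.COLOR_RGB2HSV).astype(int)
    pt,pw=wcloud(d,o);pw[d<=0]=np.nan;pt[d<=0]=np.nan
    np.savez(f'{name}.npz',a=a,d=d,pt=pt,pw=pw,h=hsv);return o,a,hsv,pt,pw
E
python3 - <<'E'
from h import *
o,a,h,pt,pw=wshot('w1')
z=pw[...,2];near=np.hypot(pw[...,0]-.606,pw[...,1]+.0236)<.075
m=near&(z>.026)&(z<.05);S=h[...,1];H=h[...,0]
for t,q in(('all',m),('white',m&(S<60)),('yel',m&(H>8)&(H<35)&(S>100)),('orange',m&(H<16)&(S>100)),('blue',m&(H>95)&(H<130)&(S>100))):
    if q.sum()>8: print(t,q.sum(),rect(pw[q]),np.median(z[q]))
go(.614,.004,.023,72.4)
E
```

```text
all 3139 (array([605.1, -24.9]), array([ 35.7, 115.7]), np.float32(73.5)) 0.03484415930739186
white 1765 (array([609.9,  -8.8]), array([35.7, 82.1]), np.float32(73.5)) 0.035881540890563696
yel 639 (array([592. , -63.7]), array([29.1, 33.2]), np.float32(72.0)) 0.029879719162915874
orange 20 (array([584.8, -77.3]), array([ 4.6, 24.8]), np.float32(149.8)) 0.032657232527735246
blue 691 (array([602.8, -31.8]), array([27.5, 32.2]), np.float32(162.7)) 0.03293752089245228
shift [-0.0057 -0.0004  0.134 ] turn 0.0032 | t 2.02 pos [0.6161 0.0092 0.157 ] [180.   -0.   72.6] F [-0.4 -1.  -0.7] w 0.0542 q7 -14
```

View pics/w1.png

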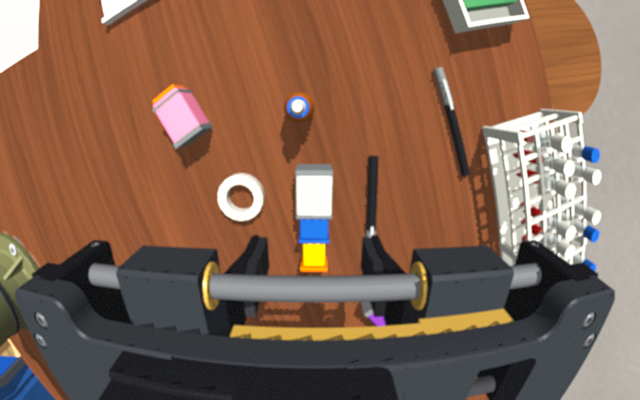

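The wrist view confirms the mailer, with white at (314,192), blue at (314,230) and the orange cap at (314,267). It sits centred between the fingers, and the pen and tape are clear. I'll descend, grip the outer section and lift.

move_arm --steps '[[[-0.003,0,0.05],-0.007],[[-0.003,0,0.1],-0.007],[[-0.003,0,0.125],-0.007],[[-0.003,0,0.136],-0.007],[[-0.003,0,0.136],-0.007],[[-0.003,0,0.136],-0.007]]'

```text
time_s: 2.78
tool_pos: [0.6167, 0.0051, 0.0224]
tool_rot: [179.9, -0.1, 72.9]
force: [-0.0, 0.4, 0.6]
grip_width: 0.0542
```

move_arm --steps '[[[0,0,0],0],[[0,0,0],0],[[0,0,0],0],[[0,0,0],0],[[0,0,-0.02],0],[[0,0,-0.06],0],[[0,0,-0.1],0],[[0,0,-0.11],0],[[0,0,-0.11],0]]' --hand 1 --squeeze 20

```text
time_s: 3.9
tool_pos: [0.6159, 0.0051, 0.132]
tool_rot: [179.9, -0.1, 72.9]
force: [-0.3, 0.2, -0.3]
grip_width: 0.0006
```

Run:
```python
from h import *
s=np.load('s0.npz')
for n,k,q in(('top','a','d'),('side','b','e')):
    P=cloud(n,s[q]);z=P[...,2];h=cv2.cvtColor(s[k],cv2.COLOR_RGB2HSV)
    m=(h[...,1]>150)&((h[...,0]<8)|(h[...,0]>172))&(abs(P[...,0]-.614)<.03)&(abs(P[...,1]-.32)<.04)&(z>.005)
    p=P[m];print(n,m.sum(),'x pct',np.percentile(p[:,0],[1,5,50,95,99]).round(4),'top',np.percentile(p[p[:,2]>.036,0],[2,98]).round(4))
go(.53,.318,.13,1.8)
```

```text
top 208 x pct [0.6069 0.6074 0.6129 0.6208 0.6214] top [0.6074 0.6213]
side 314 x pct [0.607  0.6073 0.6132 0.6189 0.6199] top [0.6071 0.6196]
shift [ 0.2738 -0.1743  0.002 ] turn 1.2404 | t 3.9 pos [0.6159 0.0051 0.132 ] [ 1.799e+02 -1.000e-01  7.290e+01] F [-0.3  0.2 -0.3] w 0.0006 q7 -13
```

The fingers closed on nothing (0.6 mm), so I'll look.

Run:
```python
from h import *
o,a,h,pt,pw=wshot('w2')
z=pw[...,2];near=np.hypot(pw[...,0]-.606,pw[...,1]+.0236)<.075
m=near&(z>.026)&(z<.05);S=h[...,1];H=h[...,0]
for t,q in(('all',m),('white',m&(S<60))):
    if q.sum()>8: print(t,q.sum(),rect(pw[q]),np.median(z[q]))
t,d=env.read_camera('top');cv2.imwrite('pics/c2.png',cv2.resize(np.hstack([a[130:330,200:430],t[150:350,240:470]]),None,fx=1.7,fy=1.7)[:,:,::-1])
print(env.get_obs()['grip_width'])
```

```text
all 2544 (array([610.4,  -7.7]), array([36.5, 79.5]), np.float32(71.9)) 0.035685777047923056
white 2090 (array([614.2,   4.9]), array([36.2, 53.2]), np.float32(72.1)) 0.03589661586676703
0.0002515758219065297
```

View pics/c2.png

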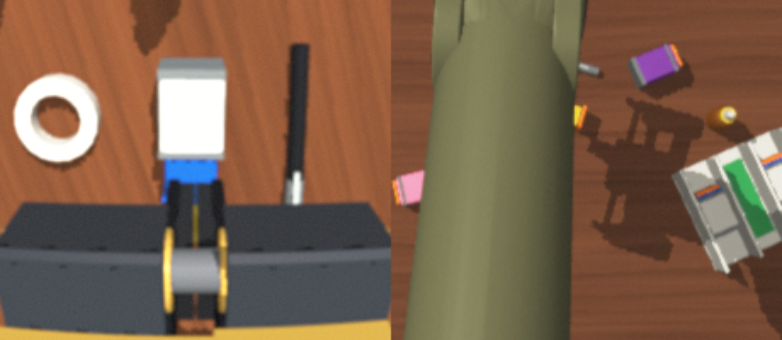

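The mailer hasn't moved, with its white section at (192,110) in the crop, so I lifted before the fingers had closed. I'll repeat it and allow more closing time.

move_arm --steps '[[[-0.001,0,0],0.01],[[-0.001,0,0.02],0.01],[[-0.001,0,0.04],0.01],[[-0.001,0,0.04],0.01],[[-0.001,0,0.04],0.01],[[-0.001,0,0.04],0.01],[[-0.001,0,0.04],0.01],[[-0.001,0,0.04],0.01],[[-0.001,0,0.07],0.01],[[-0.001,0,0.1],0.01],[[-0.001,0,0.112],0.01],[[-0.001,0,0.112],0.01],[[-0.001,0,0.112],0.01]]' --hand -0.25

```text
time_s: 5.62
tool_pos: [0.6162, 0.004, 0.0201]
tool_rot: [179.9, -0.1, 72.3]
force: [0.3, 0.2, 0.0]
grip_width: 0.0544
```

move_arm --steps '[[[0,0,0],0],[[0,0,0],0],[[0,0,0],0],[[0,0,0],0],[[0,0,0],0],[[0,0,0],0],[[0,0,0],0],[[0,0,0],0]]' --hand 1 --squeeze 25

```text
time_s: 6.62
tool_pos: [0.6152, 0.0043, 0.0191]
tool_rot: [180.0, -0.0, 72.3]
force: [-1.8, 2.3, 4.8]
grip_width: 0.0341
```

move_arm --steps '[[[0,0,-0.01],0],[[0,0,-0.03],0],[[0,0,-0.06],0],[[0,0,-0.09],0],[[0,0,-0.11],0],[[0,0,-0.12],0],[[0,0,-0.12],0]]'

```text
time_s: 7.5
tool_pos: [0.6153, 0.004, 0.1391]
tool_rot: [180.0, -0.0, 72.3]
force: [0.8, -0.8, -2.5]
grip_width: 0.0339
```

Run:
```python
from h import *
o,a,h,pt,pw=wshot('w3')
go(.56,.318,.13,1.8)
cv2.imwrite('pics/c3.png',cv2.resize(a[100:330,180:450],None,fx=1.7,fy=1.7)[:,:,::-1])
```

```text
shift [ 0.2825 -0.1475  0.0082] turn 1.2305 | t 7.55 pos [0.6147 0.004  0.1382] [-180.     0.    72.3] F [-0.6  0.1 -0.9] w 0.0341 q7 -14
```

View pics/c3.png

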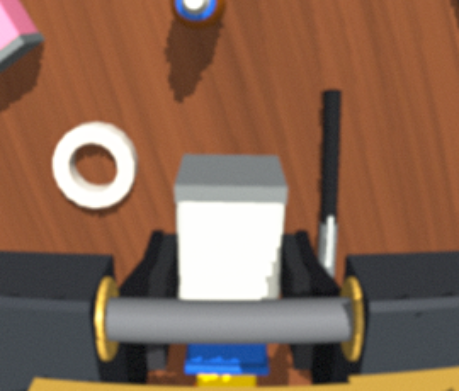

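The mailer is held, with its white top centred between the fingers. Next I measure its pose in the tool frame.

Run:
```python
from h import *
s=np.load('w3.npz');p=s['pt'];S=s['h'][...,1]
m=(abs(p[...,1])<.022)&(p[...,0]>-.02)&(p[...,0]<.045)&(p[...,2]>-.03)&(p[...,2]<.015)&(S<70)
v,u=np.where(m);print(m.sum(),u.min(),u.max(),v.min(),v.max())
top=m&(s['a'].max(-1)>200);q=p[top]
A=np.c_[q[:,:2],np.ones(len(q))];c=np.linalg.lstsq(A,q[:,2],rcond=None)[0];print('top plane z=',c,'x',np.percentile(q[:,0],[1,99]),'y',np.percentile(q[:,1],[1,99]),rect(q))
e=p[m&~top];print('end face x',np.percentile(e[:,0],[5,50,95]),'z',np.percentile(e[:,2],[2,98]))
```

```text
5420 272 354 192 275
top plane z= [-0.02285931  0.00031653 -0.01663937] x [-0.01607074  0.02029949] y [-0.0162659   0.01743409] (array([2.1, 0.9]), array([35.3, 38.1]), np.float32(179.7))
end face x [-0.00749315  0.02548748  0.02677913] z [-0.02804818  0.01391529]
```

Run:
```python
from h import *
go(.573,.3195,.10,1.8)
```

```text
shift [ 0.2879 -0.1356  0.0382] turn 1.2305 | t 7.55 pos [0.6147 0.004  0.1382] [-180.     0.    72.3] F [-0.6  0.1 -0.9] w 0.0341 q7 -14
```

move_arm --steps '[[[0.04,-0.019,0],0.18],[[0.08,-0.038,0],0.36],[[0.12,-0.057,0],0.54],[[0.16,-0.076,0],0.72],[[0.2,-0.095,0],0.9],[[0.24,-0.114,0],1.08],[[0.288,-0.1355,0],1.23],[[0.288,-0.1355,0.02],1.23],[[0.288,-0.1355,0.038],1.23],[[0.288,-0.1355,0.038],1.23],[[0.288,-0.1355,0.038],1.23]]'

```text
time_s: 8.93
tool_pos: [0.5743, 0.318, 0.101]
tool_rot: [180.0, -0.0, 1.7]
force: [0.3, -0.5, -0.2]
grip_width: 0.0342
```

Run:
```python
from h import *
o,a,h,p,pw=wshot('w4')
cv2.imwrite('pics/c4.png',cv2.resize(a[80:330,180:450],None,fx=1.7,fy=1.7)[:,:,::-1])
z=pw[...,2];H,S=h[...,0],h[...,1]
r=((H<8)|(H>172))&(S>150)&(z>.03)&(z<.055)&(abs(pw[...,0]-.614)<.03)&(abs(pw[...,1]-.32)<.04)
if r.sum()>8:
    print('stop',r.sum(),rect(p[r]),rect(pw[r]),'tool x min',np.percentile(p[r][:,0],[1,5]),np.median(z[r]))
w=(S<70)&(z>.010)&(z<.019)&(abs(pw[...,1]-.318)<.035)&(pw[...,0]>.44)&(pw[...,0]<.605)
print('walls',w.sum())
q=p[w];
if w.sum()>20:
  for sgn in(-1,1):
    k=q[(sgn*q[:,1]>.014)];print(len(k),'y',np.percentile(k[:,1],[2,50,98]).round(4) if len(k) else'',np.polyfit(k[:,0],k[:,1],1) if len(k)>10 else '')
m=(abs(p[...,1])<.022)&(p[...,0]>-.02)&(p[...,0]<.045)&(p[...,2]>-.03)&(p[...,2]<.015)&(S<70)
print('mailer y',np.percentile(p[m&(a.max(-1)>200)][:,1],[1,99]),'x99',np.percentile(p[m][:,0],99))
go(.573,.3195,.0235,1.8)
```

```text
stop 1210 (array([39.8,  0.8]), array([14.5, 51.9]), np.float32(91.1)) (array([614.1, 318.3]), array([14.5, 51.9]), np.float32(90.6)) tool x min [0.03333287 0.03406701] 0.0417318756829997
walls 361
171 y [-0.0259 -0.023  -0.0194] [ 0.01573747 -0.02308843]
190 y [0.021  0.0249 0.0273] [-0.01326112  0.02441666]
mailer y [-0.0155809   0.01837221] x99 0.02825210293182409
shift [-0.0016 -0.0011  0.078 ] turn -0.0015 | t 8.97 pos [0.5745 0.3184 0.1015] [-1.8e+02 -1.0e-01  1.7e+00] F [-0.1  0.7 -0.1] w 0.0336 q7 -110
```

View pics/c4.png

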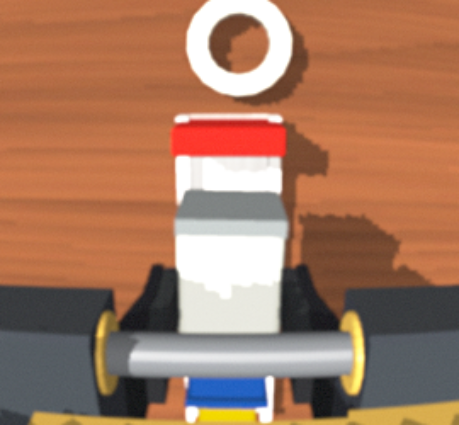

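The closed end is about 6 mm short of the red stop and centred within about 0.5 mm in the channel. I'll descend.

move_arm --steps '[[[0,0,0.03],0],[[0,0,0.055],0],[[0,0,0.065],0],[[0,0,0.07],0],[[0,0,0.074],0],[[0,0,0.076],0],[[0,0,0.076],0]]'

```text
time_s: 9.85
tool_pos: [0.5738, 0.3197, 0.0252]
tool_rot: [-180.0, -0.0, 1.8]
force: [-0.4, 0.3, -1.4]
grip_width: 0.0343
```

move_arm --steps '[[[0,0,0.001],0],[[0.002,0,0.001],0],[[0.004,0,0.001],0],[[0.006,0,0.001],0],[[0.006,0,0.001],0]]'

```text
time_s: 10.48
tool_pos: [0.5791, 0.3198, 0.0236]
tool_rot: [180.0, 0.1, 1.8]
force: [-2.3, 0.8, 0.3]
grip_width: 0.0341
```

move_arm --steps '[[[0.001,0,0],0],[[0.002,0,0],0],[[0.002,0,0],0]]'

```text
time_s: 10.85
tool_pos: [0.5792, 0.3198, 0.0232]
tool_rot: [180.0, 0.3, 1.9]
force: [-6.8, -1.4, 0.9]
grip_width: 0.0343
```

move_arm --steps '[[[-0.002,0,0],0],[[-0.002,0,0],0],[[-0.002,0,0],0],[[-0.002,0,0],0],[[-0.002,0,-0.02],0],[[-0.002,0,-0.05],0],[[-0.002,0,-0.07],0],[[-0.002,0,-0.07],0]]' --hand -0.2

```text
time_s: 11.85
tool_pos: [0.5812, 0.3205, 0.0966]
tool_rot: [-179.8, -0.2, 1.8]
force: [1.1, -0.1, 0.2]
grip_width: 0.0515
```

move_arm --steps '[[[-0.05,0,0],0],[[-0.1,0,0],0],[[-0.12,0,0],0],[[-0.12,0,0],0],[[-0.12,0,0],0],[[-0.12,0,0],0],[[-0.12,0,0],0],[[-0.12,0,0],0]]' --hand 1

```text
time_s: 12.85
tool_pos: [0.46, 0.3158, 0.0936]
tool_rot: [180.0, -0.0, 1.8]
force: [-0.0, -0.6, -0.2]
grip_width: 0.0007
```

Run:
```python
from h import *
o,a,h,p,pw=wshot('w5')
cv2.imwrite('pics/c5.png',cv2.resize(a[20:330,180:450],None,fx=1.7,fy=1.7)[:,:,::-1])
H,S=h[...,0],h[...,1];z=pw[...,2]
near=(abs(pw[...,1]-.317)<.019)&(z>.025)&(z<.045)&(pw[...,0]<.606)&(pw[...,0]>.47)
for n,q in(('all',near),('white',near&(S<60)),('blue',near&(H>95)&(H<130)&(S>100)),('yel',near&(H>5)&(H<35)&(S>100))):
    if q.sum()>8: print(n,q.sum(),rect(pw[q]),'x',np.percentile(pw[q][:,0],[1,99]).round(4),'toolx',np.percentile(p[q][:,0],[1,99]).round(4),np.median(z[q]))
go(.5,.317,.019,1.8)
```

```text
all 6066 (array([549.2, 317.8]), array([ 36.1, 113.8]), np.float32(0.4)) x [0.4939 0.605 ] toolx [0.0338 0.1449] 0.03856858510389809
white 3119 (array([561.8, 317.9]), array([36.1, 88.4]), np.float32(0.4)) x [0.5277 0.6055] toolx [0.0672 0.1455] 0.039935788948305025
blue 1470 (array([541.7, 318.1]), array([28.2, 31.5]), np.float32(91.3)) x [0.5276 0.5556] toolx [0.0677 0.0957] 0.03704456490404541
yel 1416 (array([509.7, 317.1]), array([29.1, 34.4]), np.float32(179.8)) x [0.4929 0.5262] toolx [0.0329 0.066 ] 0.03398452261747784
shift [ 0.0401 -0.      0.0747] turn -0.0001 | t 12.9 pos [0.4599 0.3158 0.0937] [180.   -0.    1.8] F [0.2 0.1 0.6] w 0.0004 q7 -119
```

View pics/c5.png

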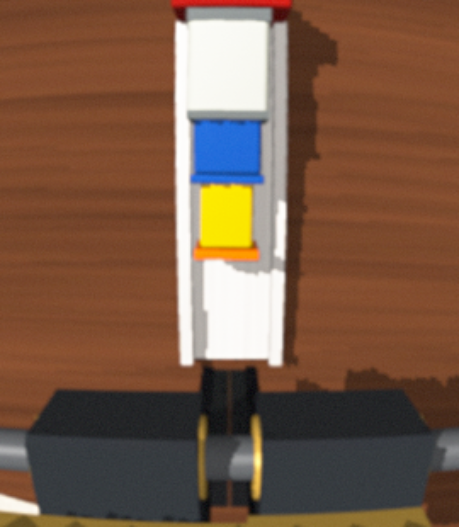

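The mailer lies in the channel against the red stop (top of the crop), with the orange cap at crop row 253 and the closed fingers just behind it. I'll lower and push.

move_arm --steps '[[[0,0,0.05],0],[[0,0,0.07],0],[[0,0,0.075],0],[[0.01,0,0.075],0],[[0.018,0,0.075],0],[[0.023,0,0.075],0],[[0.028,0,0.075],0],[[0.033,0,0.075],0],[[0.038,0,0.075],0],[[0.043,0,0.075],0],[[0.045,0,0.075],0],[[0.045,0,0.075],0]]'

```text
time_s: 14.4
tool_pos: [0.5051, 0.3174, 0.0188]
tool_rot: [-180.0, -0.0, 1.8]
force: [-1.4, -0.4, 0.1]
grip_width: 0.0005
```

move_arm --steps '[[[0.004,0,0],0],[[0.008,0,0],0],[[0.012,0,0],0],[[0.016,0,0],0],[[0.02,0,0],0],[[0.024,0,0],0],[[0.028,0,0],0],[[0.03,0,0],0],[[0.03,0,0],0]]'

```text
time_s: 15.52
tool_pos: [0.5336, 0.3182, 0.0186]
tool_rot: [180.0, 0.1, 1.8]
force: [-4.9, -0.9, 4.2]
grip_width: 0.0006
```

move_arm --steps '[[[0.002,0,0],0],[[0.004,0,0],0],[[0.006,0,0],0],[[0.006,0,0],0]]'

```text
time_s: 16.02
tool_pos: [0.5367, 0.3185, 0.0184]
tool_rot: [179.9, 0.5, 1.9]
force: [-11.5, -1.9, 8.5]
grip_width: 0.0006
```

move_arm --steps '[[[0.001,0,0],0],[[0.002,0,0],0],[[0.002,0,0],0]]'

```text
time_s: 16.4
tool_pos: [0.5369, 0.3186, 0.0184]
tool_rot: [179.9, 0.7, 1.9]
force: [-16.0, -2.6, 12.4]
grip_width: 0.0006
```

move_arm --steps '[[[0.002,0,0],0],[[0.003,0,0],0],[[0.003,0,0],0],[[-0.003,0,0],0],[[-0.02,0,0],0],[[-0.04,0,0],0],[[-0.04,0,-0.04],0],[[-0.04,0,-0.075],0],[[-0.04,0,-0.075],0]]'

```text
time_s: 17.52
tool_pos: [0.506, 0.3186, 0.0973]
tool_rot: [-179.7, -0.4, 1.8]
force: [-0.2, 0.6, 0.0]
grip_width: 0.0003
```

Run:
```python
from h import *
o,a,h,p,pw=wshot('w6')
cv2.imwrite('pics/c6.png',cv2.resize(a[20:330,180:450],None,fx=1.7,fy=1.7)[:,:,::-1])
H,S=h[...,0],h[...,1];z=pw[...,2]
near=(abs(pw[...,1]-.317)<.022)&(z>.025)&(z<.045)&(pw[...,0]<.63)&(pw[...,0]>.49)
red=((H<5)|(H>172))&(S>150)
for n,q in(('red',near&red),('all',near&~red),('blue',near&(H>95)&(H<130)&(S>100)),('yel',near&(H>5)&(H<35)&(S>100))):
    if q.sum()>8: print(n,q.sum(),rect(pw[q]),'x',np.percentile(pw[q][:,0],[1,99]).round(4),'toolx',np.percentile(p[q][:,0],[1,99]).round(4),np.median(z[q]))
go(.578,.3195,.085,1.8)
```

```text
red 1018 (array([613.5, 317.1]), array([13.5, 44. ]), np.float32(91.2)) x [0.6072 0.6202] toolx [0.1002 0.1135] 0.04184807347890285
all 3563 (array([577.6, 315.9]), array([43.5, 58.9]), np.float32(1.8)) x [0.5486 0.6066] toolx [0.042  0.1003] 0.039857805843919396
blue 134 (array([554.8, 317.6]), array([ 3.4, 31.7]), np.float32(91.7)) x [0.553  0.5561] toolx [0.0467 0.0492] 0.0383866357457891
yel 191 (array([550.1, 317.8]), array([ 4.1, 29.6]), np.float32(91.8)) x [0.5478 0.5518] toolx [0.0416 0.0452] 0.036972584434650756
shift [0.0735 0.0007 0.0105] turn -0.0 | t 17.57 pos [0.5045 0.3179 0.0953] [-179.9   -0.2    1.8] F [-0.4 -0.1  0.5] w 0.0005 q7 -115
```

View pics/c6.png

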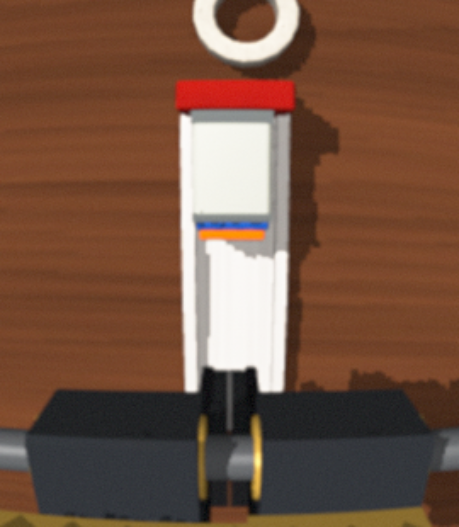

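It is fully shut: the overall length is 58.9 mm, with only the blue collar and orange cap showing (crop rows 226–235). Next I grip the outer section, slide it clear of the stop and regrip it by the ends.

move_arm --steps '[[[0.03,0,0],0],[[0.06,0,0],0],[[0.075,0,0],0],[[0.075,0,0],0],[[0.075,0,0],0],[[0.075,0,0],0],[[0.075,0,0],0],[[0.075,0,0.03],0],[[0.075,0,0.055],0],[[0.075,0,0.068],0],[[0.075,0,0.071],0],[[0.075,0,0.071],0]]' --hand -0.2

```text
time_s: 19.08
tool_pos: [0.5781, 0.32, 0.0236]
tool_rot: [-180.0, -0.1, 1.8]
force: [-0.9, 0.5, 0.6]
grip_width: 0.0525
```

move_arm --steps '[[[0,0,0],0],[[0,0,0],0],[[0,0,0],0],[[0,0,0],0],[[0,0,0],0],[[0,0,0],0],[[0,0,0],0]]' --hand 1 --squeeze 15

```text
time_s: 19.95
tool_pos: [0.5779, 0.3199, 0.0233]
tool_rot: [-180.0, -0.0, 1.8]
force: [-0.4, 0.9, 5.1]
grip_width: 0.0351
```

move_arm --steps '[[[-0.006,0,0],0],[[-0.014,0,-0.001],0],[[-0.022,0,-0.001],0],[[-0.03,0,-0.001],0],[[-0.038,0,-0.001],0],[[-0.046,0,-0.001],0],[[-0.054,0,-0.001],0],[[-0.06,0,-0.001],0],[[-0.06,0,0],0]]'

```text
time_s: 21.08
tool_pos: [0.516, 0.3178, 0.0232]
tool_rot: [180.0, 0.2, 1.9]
force: [-5.4, -2.2, 9.9]
grip_width: 0.035
```

move_arm --steps '[[[0,0,0],0],[[0,0,0],0],[[0,0,0],0],[[0,0,0],0],[[0,0,-0.02],0],[[0,0,-0.05],0],[[0,0,-0.09],0],[[0,0,-0.09],-0.18],[[0,0,-0.09],-0.36],[[0,0,-0.09],-0.54],[[0,0,-0.09],-0.72],[[0,0,-0.09],-0.9],[[0,0,-0.09],-1.08],[[0,0,-0.09],-1.26],[[0,0,-0.09],-1.44],[[0,0,-0.09],-1.571],[[0,0,-0.09],-1.571],[[0,0,-0.09],-1.571]]' --hand -0.2

```text
time_s: 23.32
tool_pos: [0.518, 0.3178, 0.1136]
tool_rot: [179.9, -0.0, 91.7]
force: [-0.0, -0.8, -1.0]
grip_width: 0.0524
```

Run:
```python
from h import *
o,a,h,p,pw=wshot('w7')
H,S=h[...,0],h[...,1];z=pw[...,2]
near=(abs(pw[...,1]-.317)<.023)&(z>.025)&(z<.055)&(pw[...,0]<.6)&(pw[...,0]>.46)
for n,q in(('all',near),('orange',near&(H>5)&(H<35)&(S>100))):
    if q.sum()>8: print(n,q.sum(),rect(pw[q]),'x',np.percentile(pw[q][:,0],[1,99]).round(4),'tool y',np.percentile(p[q][:,1],[1,99]).round(4),'x',np.percentile(p[q][:,0],[1,99]).round(4),np.median(z[q]))
go(.518,.317,.02,91.8)
cv2.imwrite('pics/w7c.png',cv2.resize(a[100:330,180:450],None,fx=1.7,fy=1.7)[:,:,::-1])
```

```text
all 2926 (array([515.1, 316.7]), array([37.3, 59.4]), np.float32(1.8)) x [0.4865 0.5442] tool y [-0.0317  0.0262] x [-0.0181  0.0172] 0.03967627077435914
orange 176 (array([487.6, 316.2]), array([ 4.5, 30. ]), np.float32(92.2)) x [0.4856 0.4901] tool y [-0.0326 -0.0282] x [-0.0154  0.014 ] 0.03677386991978699
shift [-0.0009  0.0001  0.0934] turn -0.0013 | t 23.38 pos [0.5179 0.3178 0.1134] [180.   -0.   91.7] F [-0.5 -1.  -0.6] w 0.0522 q7 -28
```

View pics/w7c.png

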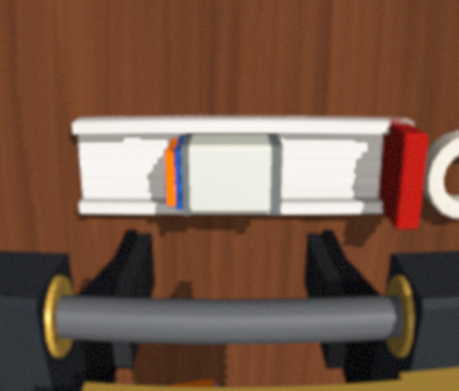

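The mailer is shut and well away from the stop. In the tool frame its centre is 3 mm off along the jaws, so I'll correct that and grip by the ends.

move_arm --steps '[[[-0.001,-0.003,0],0],[[-0.001,-0.003,0.02],0],[[-0.001,-0.003,0.03],0],[[-0.001,-0.003,0.03],0],[[-0.001,-0.003,0.03],0],[[-0.001,-0.003,0.03],0],[[-0.001,-0.003,0.06],0],[[-0.001,-0.003,0.085],0],[[-0.001,-0.003,0.095],0],[[-0.001,-0.003,0.097],0],[[-0.001,-0.003,0.097],0]]' --hand -0.85

```text
time_s: 24.75
tool_pos: [0.5154, 0.3171, 0.0168]
tool_rot: [179.9, -0.1, 91.8]
force: [1.1, -0.7, -0.3]
grip_width: 0.0807
```

move_arm --steps '[[[0,0,0],0],[[0,0,0],0],[[0,0,0],0],[[0,0,0],0],[[0,0,0],0],[[0,0,0],0],[[0,0,0],0],[[0,0,0],0]]' --hand 1 --squeeze 20

```text
time_s: 25.75
tool_pos: [0.515, 0.3169, 0.0165]
tool_rot: [180.0, -0.0, 91.8]
force: [-0.5, -0.3, 5.2]
grip_width: 0.058
```

move_arm --steps '[[[0,0,-0.01],0],[[0,0,-0.03],0],[[0,0,-0.06],0],[[0,0,-0.09],0],[[0,0,-0.12],0],[[0,0,-0.134],0],[[0,0,-0.134],0]]'

```text
time_s: 26.62
tool_pos: [0.5152, 0.3171, 0.151]
tool_rot: [179.9, -0.1, 91.8]
force: [0.9, -0.5, -1.0]
grip_width: 0.0574
```

Run:
```python
from h import *
o,a,h,p,pw=wshot('w8')
S=h[...,1]
m=(abs(p[...,1])<.04)&(abs(p[...,0])<.024)&(p[...,2]>-.03)&(p[...,2]<-.005)&(S<70)&(a.max(-1)>150)
q=p[m];A=np.c_[q[:,:2],np.ones(len(q))];print(m.sum(),'plane',np.linalg.lstsq(A,q[:,2],rcond=None)[0],rect(q),'x',np.percentile(q[:,0],[1,99]))
go(.485,-.284,.14,112.8)
```

```text
4311 plane [ 0.21790882 -0.01372178 -0.02290881] (array([2.8, 1.4]), array([31.2, 44.8]), np.float32(89.8)) x [-0.01181751  0.01800918]
shift [-0.5994 -0.0487  0.0096] turn -0.3659 | t 26.68 pos [0.5144 0.3166 0.1496] [-180.    -0.    91.8] F [-0.7  0.1 -2.2] w 0.0577 q7 -28
```

Run:
```python
from h import *
s=np.load('w8.npz');p=s['pt'];a=s['a']
m=(abs(p[...,1])<.02)&(abs(p[...,0])<.03)&(p[...,2]>-.04)&(p[...,2]<.03)&(s['h'][...,1]<70)&(a.max(-1)>120)
v,u=np.where(m)
for r in range(v.min(),v.max()+1,6):
    k=m[r]
    if k.sum()>3: print(r,k.sum(),np.median(p[r][k],0).round(4))
cv2.imwrite('pics/c8.png',cv2.resize(a[100:330,180:450],None,fx=1.7,fy=1.7)[:,:,::-1])
```

```text
206 5 [ 0.018  -0.0183  0.0126]
212 59 [0.0177 0.0017 0.0012]
218 64 [ 0.0178  0.0013 -0.0098]
224 67 [ 0.0177  0.001  -0.0194]
230 74 [ 0.0156  0.0001 -0.0228]
236 74 [ 0.0123  0.0001 -0.0234]
242 74 [ 0.0087  0.0001 -0.0234]
248 73 [ 0.0051 -0.0001 -0.0233]
254 72 [ 0.0013  0.0001 -0.0234]
260 71 [-0.0024 -0.0002 -0.0234]
266 71 [-0.0063 -0.0002 -0.0232]
272 70 [-0.0103  0.0001 -0.0233]
```

View pics/c8.png

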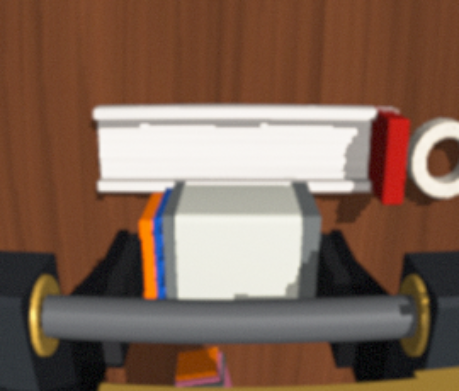

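The mailer is held level and shut. The flat top is 23 mm behind the TCP, so the underside is 12.7 mm ahead of it. I'll carry it over the rack.

move_arm --steps '[[[-0.05,-0.004,0],-0.03],[[-0.1,-0.008,0],-0.06],[[-0.15,-0.012,0],-0.09],[[-0.2,-0.016,0],-0.12],[[-0.25,-0.02,0],-0.15],[[-0.3,-0.024,0],-0.18],[[-0.35,-0.028,0],-0.21],[[-0.4,-0.032,0],-0.24],[[-0.45,-0.036,0],-0.27],[[-0.5,-0.04,0],-0.3],[[-0.55,-0.045,0],-0.34],[[-0.58,-0.048,0],-0.366],[[-0.5995,-0.0485,0],-0.366],[[-0.5995,-0.0485,0],-0.366],[[-0.5995,-0.0485,0],-0.366]]'

```text
time_s: 28.55
tool_pos: [0.4851, -0.2825, 0.1488]
tool_rot: [-179.9, -0.1, 112.9]
force: [0.1, -0.0, -1.3]
grip_width: 0.0578
```

Run:
```python
from h import *
o,a,h,p,pw=wshot('w9')
S=h[...,1];z=pw[...,2];H=h[...,0]
near=np.hypot(pw[...,0]-.485,pw[...,1]+.283)<.13
w=near&(z>.047)&(z<.060)&(S<70)
# wall tops: histogram of tool-x, after removing yaw
q=p[w];print('walls',w.sum(),rect(q),rect(pw[w]))
for yaw in np.radians(np.arange(-2,2.1,.5)):
    x=q[:,0]*np.cos(yaw)+q[:,1]*np.sin(yaw);hh=np.histogram(x,np.arange(-.09,.09,.001))[0];print(round(np.degrees(yaw),1),(hh.astype(float)**2).sum(),end=' ')
x=q[:,0];hh,e=np.histogram(x,np.arange(-.09,.09,.002));print();print([(round(b*1000),int(c)) for b,c in zip(e,hh) if c>5])
g=near&(H>45)&(H<80)&(S>120);print('pad',g.sum(),rect(p[g]) if g.sum()>5 else '')
m=(abs(p[...,1])<.02)&(abs(p[...,0])<.022)&(p[...,2]>-.026)&(p[...,2]<-.02)&(S<70);print('mailer x',np.percentile(p[m][:,0],99))
go(.485,-.283,.14,112.8)
cv2.imwrite('pics/c9.png',cv2.resize(a[60:330,140:490],None,fx=1.6,fy=1.6)[:,:,::-1])
```

```text
walls 1745 (array([22.9, 17.5]), array([ 95.3, 169. ]), np.float32(90.0)) (array([ 492.2, -254.5]), array([ 95.3, 169.1]), np.float32(22.9))
-2.0 157561.0 -1.5 181759.0 -1.0 197705.0 -0.5 210349.0 0.0 225387.0 0.5 227113.0 1.0 217083.0 1.5 203993.0 2.0 181789.0 
[(-26, 29), (-24, 72), (-22, 119), (18, 14), (20, 236), (22, 308), (24, 281), (64, 15), (66, 265), (68, 317), (70, 84)]
pad 2461 (array([-0.2, -1.8]), array([ 72. , 164.4]), np.float32(90.0))
mailer x 0.017776214794246414
shift [-0.0005 -0.0006  0.009 ] turn 0.0017 | t 28.6 pos [ 0.4854 -0.2823  0.149 ] [-1.800e+02 -1.000e-01  1.129e+02] F [ 1.  -0.1 -1.1] w 0.0576 q7 58
```

View pics/c9.png

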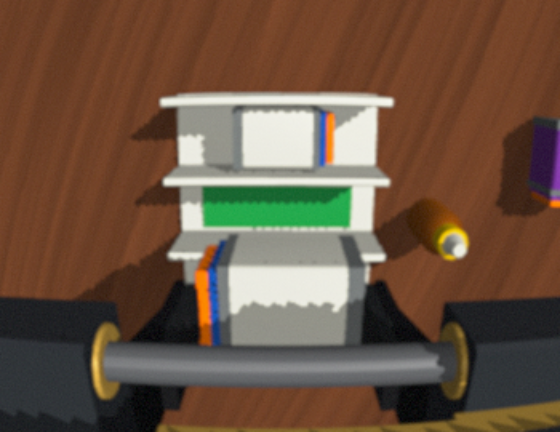

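The rack walls sit symmetrically about the tool: ±22.8 mm expected, about 22.8 mm measured on the near side. Yaw is within 0.5°, so the mailer is over the green lane. I'll lower it.

move_arm --steps '[[[0,0,0.04],0],[[0,0,0.07],0],[[0,0,0.085],0],[[0,0,0.095],0],[[0,0,0.105],0],[[0,0,0.113],0],[[0,0,0.12],0],[[0,0,0.124],0],[[0,0,0.126],0],[[0,0,0.126],0]]'

```text
time_s: 29.85
tool_pos: [0.4854, -0.2841, 0.0238]
tool_rot: [180.0, 0.0, 112.8]
force: [0.6, -0.1, -1.7]
grip_width: 0.0571
```

move_arm --steps '[[[0,0,0.001],0],[[0,0,0.002],0],[[0,0,0.003],0],[[0,0,0.003],0]]'

```text
time_s: 30.35
tool_pos: [0.4853, -0.284, 0.0207]
tool_rot: [180.0, -0.0, 112.8]
force: [-0.4, -0.2, -1.7]
grip_width: 0.0576
```

move_arm --steps '[[[0,0,0.001],0],[[0,0,0.0015],0],[[0,0,0.0015],0]]'

```text
time_s: 30.72
tool_pos: [0.4855, -0.2841, 0.0196]
tool_rot: [180.0, 0.0, 112.8]
force: [-0.9, 1.0, 2.7]
grip_width: 0.0577
```

The mailer touched the pad at the expected height. I'll release and raise.

move_arm --steps '[[[0,0,0],0],[[0,0,0],0],[[0,0,0],0],[[0,0,0],0],[[0,0,0],0],[[0,0,-0.01],0],[[0,0,-0.03],0],[[0,0,-0.07],0],[[0,0,-0.11],0],[[0,0,-0.15],0],[[-0.04,0,-0.17],0],[[-0.08,0,-0.17],0],[[-0.1,0,-0.17],0],[[-0.1,0,-0.17],0]]' --hand -0.75

```text
time_s: 32.48
tool_pos: [0.5238, -0.378, 0.1905]
tool_rot: [-180.0, 0.1, 112.7]
force: [0.0, 0.7, -0.3]
grip_width: 0.0761
```

Run:
```python
from h import *
o,a,h,p,pw=wshot('w10');S=h[...,1];z=pw[...,2]
c,s=np.cos(np.radians(22.9)),np.sin(np.radians(22.9))
d=pw-np.array([.4853,-.2835,0]);L=np.stack([d[...,0]*c+d[...,1]*s,-d[...,0]*s+d[...,1]*c,z],-1)
m=(abs(L[...,1])<.0195)&(abs(L[...,0])<.06)&(z>.028)&(z<.05)
q=L[m];print(m.sum(),rect(q),'along',np.percentile(q[:,0],[.5,99.5]),'across',np.percentile(q[:,1],[.5,99.5]),'z',np.percentile(q[:,2],[5,50,95]))
w=(z>.048)&(z<.06)&(S<70)&(abs(L[...,0])<.07)&(abs(L[...,1])<.075)
hh,e=np.histogram(L[w][:,1],np.arange(-.08,.08,.002));print([(round(b*1000),int(k)) for b,k in zip(e,hh) if k>8])
print(env.get_obs()['time_s'],env.get_obs()['grip_width'])
cv2.imwrite('pics/c10.png',cv2.resize(a[20:330,100:520],None,fx=1.6,fy=1.6)[:,:,::-1])
```

```text
1889 (array([-0.4, -0.6]), array([36.1, 59.4]), np.float32(179.7)) along [-0.02900743  0.02913218] across [-0.0186786   0.01640499] z [0.04007004 0.04293527 0.04427959]
[(-70, 154), (-68, 242), (-66, 211), (-24, 178), (-22, 252), (-20, 120), (20, 149), (22, 259), (24, 216), (66, 262), (68, 231), (70, 167)]
32.525 0.07628637140746047
```

View pics/c10.png

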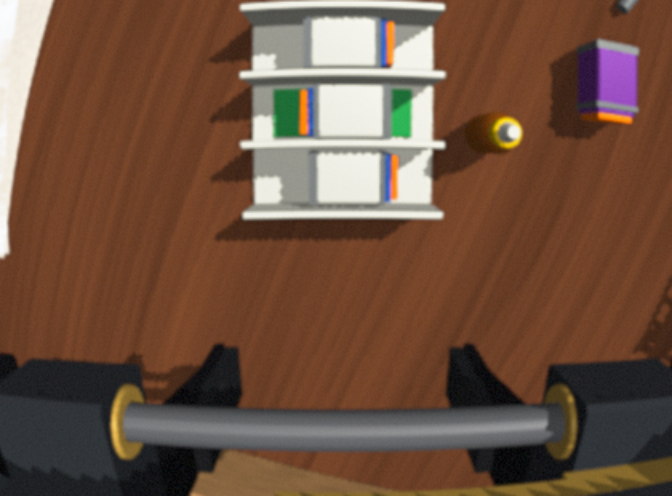

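The mailer lies flat in the green-pad lane, centred at about (350,110) in the crop. It measures 59.4 mm long with its top at 43 mm, between the walls, and both neighbours are undisturbed. I'll hand in.

```bash
python3 -c "
from cell import env
print(env.sign_off())"
```

```text
the job is handed in; nothing more can be done
None
```

The mailer is fully shut and lying flat in the middle rack lane on the green pad. I handed the job in at about 32.5 s of the 72 s allowed.

- **Pick-up:** The first grip missed because I lifted before the fingers had closed. The mailer did not move, and the second try held.
- **Shutting:** With the closed end against the red stop, I pushed on the orange cap. The readings were about 1.4 N while I expected the inner section to be sliding and about 5 N later in the push. The force then climbed to 16 N with no further movement, and I pushed slightly harder before backing off. The order is inferred from those forces; I took no picture mid-push. The wrist camera then measured 58.9 mm overall, with only the collar and cap showing.
- **Placing:** I slid it away from the stop, gripped it by its two ends and lowered it until it touched the pad at about 3 N.
- **Last check in the rack:**
  - It measured 59.4 mm long against 59 mm fully shut.
  - The top was at 43 mm, as expected for lying flat on the pad.
  - It was centred to within 1 mm between the walls.
- **Other objects:** The last picture shows both stored mailers and the yellow bottle in place. I did not re-measure the blue bottle, tapes and pens at the end, but no move came near them.

No check at the end failed or disagreed.

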